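# Move the pot to the blue place and hold the draw-off damper open

## Task

Slide the lidded steel pot along the warming plate, without lifting it off, until it stands centred in the blue ring, and let go of it. Then pull the red grip of the spring-loaded damper on the draw-off box out until its yellow pointer lines up with the red line on the rail, and finish while still holding it there: it springs shut if released. Leave the other things on the bench where they stand.

Things in the scene. Friction and masses are not known exactly. Their poses are not given: they have to be found in the camera images.
- plate: Fixed white warming plate with a dark flat top, 170 (x) x 390 (y) x 35 mm high; three ring-marked places lie 125 mm apart along its y axis. Origin: centre of its underside; z up.
- ring_blue: Blue ring painted on the plate top, outer diameter 120 mm, inner 108 mm; the pot's destination. Origin: ring centre on the plate top, 35 mm above the bench. Any of the three places may be the blue one.
- ring_orange: The same ring in orange, on another place. The pot starts here. Origin: ring centre.
- ring_white: The same ring in white, on the remaining, empty place. Origin: ring centre.
- pot: Low round steel pot, 92 mm diameter, about 0.4 kg (0.3 to 0.55), with a fixed 96 mm lid whose upper face is 39 mm above the base; a black square knob on top. Origin: centre of its base; z up. It slides fairly easily on the smooth plate (friction about 0.3).
- pot_knob (a point): Centre of the pot's black knob, 58 mm above the pot's base on its axis. The knob is an upright block 26 x 26 mm (sides along the pot's x and y) and 26 mm tall, its underside 6 mm above the lid, its top 71 mm above the pot's base..
- vent: Fixed draw-off box. Origin: on the bench, under the closed damper's grip; z up, x from the grip towards the box: the damper is pulled out along -x. White box: x 75 to 255, y -80 to 80 mm, 85 mm high, blue panel on top. In front a grey base and two dark steel rails along x at y = -45 and +45 mm, 12 mm wide, tops 55 mm above the bench, out to x = -125 mm. A duct stub leaves the back.
- damper (a joint): Travel of the damper slide, m: 0 closed (start), up to 0.11 pulled out. A spring pulls it shut: about 3 N at 0 plus 100 N/m, so 7 to 12 N at the mark; it never stays open by itself.
- grip (a point): Grip point of the damper: the red upright block 18 mm (x) x 30 mm (y), from 53 to 115 mm above the bench; this point is on its axis 95 mm above the bench. Axes as vent; it moves with the slide. Below it runs the 74 mm wide steel slide, its top 53 mm above the bench.
- pointer (a point): Outer tip of the yellow pointer, a 5 mm wide bar fixed to the grip's +y side at 53 to 57 mm above the bench, in line with the grip's centre (same x) and 38 mm to its +y side.
- mark_line (a point): The end facing the pointer of the red line, 5 mm wide, on a white 24 x 14 mm clip on the rail top at +y, 45 to 85 mm out from the pointer's closed position (varies). Axes as vent. Pointer and line agree when their x in this frame are equal.
- beaker: Bystander, to be left alone: glass beaker 60 mm wide, 80 mm high. Origin: centre of its underside.
- wash_bottle: Bystander, to be left alone: white bottle with red cap, 64 mm wide, 140 mm high. Origin: centre of its underside.
- amber_jar: Bystander, to be left alone: amber jar with black cap, 56 mm wide, 75 mm high. Origin: centre of its underside.
- crucible: Bystander, to be left alone: white ceramic bowl 64 mm wide, 40 mm high. Origin: centre of its underside.
- spatula: Bystander, to be left alone: spatula 180 mm long, lying flat. Origin: under its middle; x along it.
- vial_rack: Bystander, to be left alone: blue rack 70 x 150 mm with ten capped vials, 52 mm high. Origin: centre of its underside.
- mouse: Bystander, to be left alone: dark computer mouse 100 x 60 x 26 mm. Origin: centre of its underside.
Things that resemble listed ones, but are neither listed nor needed, are in the scene too. What is shaped like the pot but brown or orange is not meant.

How it is judged:
On the way:
1. the pot stands in the blue ring, let go of, with the damper still closed (horizontal distance between pot and ring_blue below 0.01 m and height (world z) of pot between 0.032 and 0.038 m and angle between pot's own z axis and vertical below 0.05 rad and linear speed of pot below 0.02 m/s and contact force between the fingers and pot below 0.1 N and value of joint damper below 0.01 m), for 0.2 s.
At the end, for the whole second after the job is handed in: The pot stands upright on the plate, untouched, its centre within 12 mm of the blue ring's centre (within 10 mm when first let go, damper still closed); the damper is at rest with its pointer within 6 mm of the red line, held there against its spring by the fingers (contact above 2 N) (horizontal distance between pot and ring_blue below 0.012 m and height (world z) of pot between 0.032 and 0.038 m and angle between pot's own z axis and vertical below 0.05 rad and linear speed of pot below 0.02 m/s and contact force between the fingers and pot below 0.1 N and x of pointer in the frame of mark_line between -0.006 and 0.006 m and velocity of joint damper between -0.01 and 0.01 m/s and value of joint damper above 0.03 m and contact force between the fingers and damper above 2 N); the arm keeps its last pose, push and grip.
It fails at once if the pot is lifted more than 8 mm off the plate, or falls off it (height (world z) of pot above 0.043 m or height (world z) of pot below 0.027 m).
It fails at once if the pot is tipped by more than 0.2 rad (angle between pot's own z axis and vertical above 0.2 rad).
It fails at once if a bystander is moved more than 30 mm (distance of any of beaker, wash_bottle, amber_jar, crucible, spatula, vial_rack, mouse from where it was at the start of the episode above 0.03 m).
It also fails if it takes over 54 s, if anything falls off the work surface, if the arm or the gripper's body presses on something with over 40 N, if the wrist force passes 120 N, or if a joint passes its speed limit or range.

## Robot

A 7-joint arm with a two-finger parallel gripper is mounted at the origin on the work surface. World frame = base frame: x ahead of the robot, y to its left, z up, the work surface at z = 0. Lengths are in m, angles in rad, forces in N, time in s.
With the tool pointing down it reaches from about 0.425 to 0.925 m from the base axis. Payload 6.8 kg.
Tool frame: the origin (TCP) lies between the finger pads; the fingertips stand r.tcp_to_tips ahead of it and the grasp point (between the pads) is the TCP (r.tcp_to_tips is the distance from the TCP to the fingertips, in m); z points along the fingers, y is the line along which they close (so a half turn about z gives the same grasp; the last joint's range is limited). The gripper opens to 85 mm and grips with 20 to 120 N. Pads are 22 mm wide; open, the fingers measure 114 mm over their backs; the gripper's body (76 mm by 85 mm) begins 54 mm behind the grasp point. The pads swing forward as they close: fully open they stand 13 mm farther back than shut.
Start: joints at [-1.22, 0.477, 0.022, 1.555, -0.011, 1.109, -0.083], TCP at [0.299, 0.605, 0.25] pointing down, gripper open.
Joint ranges: [-2.96, 2.96], [-0.34, 2.1], [-1.41, 1.46], [0.24, 2.44], [-1.37, 4.51], [0.17, 1.92], [-2.96, 2.96]. Speed limits (rad/s): [2.39, 2.39, 3.14, 3.14, 3.14, 3.14, 3.14].

## Interface

Orientations are given as a rotation vector (axis times angle).
In Python, from bench import r gives the robot as it stands.
- The arm moves only by the tool servo_tool, never from a script. Its argument "commands" is a list of rows, each a list of 2 entries, a list of its own where there are three numbers: the shift along the tool's x, y, z normalised to -1 to 1, where 1 is 250 mm, then the turn, a rotation vector about the tool's x, y, z normalised to -1 to 1, where 1 is 90 degrees. In form: [[[dx, dy, dz], [ax, ay, az]], ...]. A call has 1 to 20 rows; each row is the pose to reach, as a shift and turn from the pose commanded when the call began, along the tool's axes at that moment; what a row does not reach only later rows make up. A row lasts 1/10 s, in which the tool goes at most 50 mm and 8.59 degrees, less where a joint would pass 70% of its speed; a pose out of reach is approached as far as the arm can. A call with a number of a shift or a turn outside -1 to 1 is refused whole. A call with a gripper value outside its range is refused whole. "claw" is the closure, from 0 (fully open) to 1 (shut), set as the call begins (left out, the last holds). The fingers move at their own pace and stop on an object; "squeeze" is the grip in N (left out, the last holds). Time passes only in rows, so rows that repeat a pose let the fingers close. It gives the time, the measured TCP pose, the force, the opening and the grip force at its end, in the units of the state.
- r.get_obs(): the state, without advancing time (a new reading comes with each control period).
- r.grab_frame(name): name is "scene" or "top" or "wrist"; returns (picture, depth): 480x640x3 uint8, red, green, blue; 480x640 float32, m along the optical axis (not along the pixel's ray), 0 where there is no reading.
- r.camera_model(name): a dict with "fx", "fy", "cx", "cy" (pixels), "extrinsics" (4x4, takes a point from camera to world coordinates); the wrist camera has in their place "hand_eye" (4x4, takes a point from camera to tool coordinates, whose origin is the TCP and whose axes are the flange's). Camera axes: x right, y down, z forward; pixel columns grow to the right and rows downward; lengths in m; the calibration is good to about 2 mm. A picture is of the moment at which its call begins: read the wrist's pose just before it. camera_model takes no time and is no camera call.
- r.hand_in(): hands the job in; it is judged then, once.
Trained networks look in the newest picture that a camera, given by its name, has taken for a name from the list of things; names that differ only in an ending like _2 or _b are one class to them, and where a whole thing is asked for, a point or a joint stands for the part that bears it (a point fixed in the world has none). Each returns a list of dicts, best first, with "confidence" (0 to 1); they miss things now and then, are a little off and sometimes report something else, mostly with a low value. They report only what shows in the picture. A call takes as long as a camera call. They do not tell look-alikes from the thing itself.
- r.boxes_of(camera, target): "uv" ([column, row] in pixels, amid what is visible of it).
- r.mark_of(camera, target): "uv" ([column, row] in pixels: a listed point, or the origin of a listed thing).
The state is a dict: "clock": time; "joints": joint angles; "qvel": joint speeds; "tau": joint torques, N m; "tcp_pos": TCP position; "orientation": TCP orientation; "contact_force": force on the tool from outside, world axes, zero at the start; "moment": the same for the moment, N m; "grip_width": finger opening in m; "gripper_force": force on a finger pad.
Only numpy, scipy, OpenCV 4.12 (cv2) and the standard library are available. Lean on these libraries where they do the work, as an engineer would, in place of code of your own. Each camera call takes 0.05 s, during which the arm holds its last target. There are 200 camera calls.

## Working session

There is one attempt and no reset: what is moved stays moved. The work goes in short steps, Python scripts to look and compute and a tool call to move; the robot and the scene stay as the last step left them, time stands still between calls to the robot, and variables do not carry over. Pictures are saved under pics/ and viewed, at most 10 in all, crops included, and the job is handed in when it is done.

Besides the shell and the picture viewer there is one more tool, called after ">>>" by a JSON object that holds its "fn" and its "kwargs". servo_tool: Moves the arm, as the interface text tells. Scaled input: -1 to 1 covers 250 mm each way for a shift and 90 degrees each way for a turn. Its arguments: {"type":"object","properties":{"commands":{"type":"array"},"claw":{"type":"number"},"squeeze":{"type":"number"}},"required":["commands"]}

```bash
mkdir -p pics
cat > h.py <<'E'
import numpy as np, cv2
from bench import r
from scipy.spatial.transform import Rotation as R
def grab(c):
    o=r.get_obs(); im,d=r.grab_frame(c); m=r.camera_model(c)
    if c=="wrist":
        T=np.eye(4);T[:3,:3]=R.from_rotvec(o["orientation"]).as_matrix();T[:3,3]=o["tcp_pos"];E=T@np.array(m["hand_eye"])
    else: E=np.array(m["extrinsics"])
    return im,d,m,E
def ray(m,E,uv,z):
    p=np.array([(uv[0]-m["cx"])/m["fx"],(uv[1]-m["cy"])/m["fy"],1]);v=E[:3,:3]@p;return E[:3,3]+v*(z-E[2,3])/v[2]
def dep(m,E,d,uv):
    u,v=int(round(uv[0])),int(round(uv[1]));w=d[max(0,v-1):v+2,max(0,u-1):u+2];w=w[w>0]
    if len(w)==0:return None
    z=np.median(w);return (E@np.array([(u-m["cx"])/m["fx"]*z,(v-m["cy"])/m["fy"]*z,z,1]))[:3]
def save(n,im):cv2.imwrite("pics/"+n,im[:,:,::-1])
E
python3 - <<'E'
from h import *
np.set_printoptions(precision=4,suppress=True)
print(r.tcp_to_tips,r.get_obs())
for c in("top","scene"):
    im,d,m,E=grab(c);save(c+"0.png",im)
    print(c,E[:3,3])
    for t,z in (("ring_blue",.035),("ring_orange",.035),("ring_white",.035),("pot",.035),("pot_knob",.093),("grip",.095),("pointer",.055),("mark_line",.056),("vent",0),("plate",0)):
        for q in r.mark_of(c,t)[:3]: print(t,np.round(q["uv"]),round(q["confidence"],2),ray(m,E,q["uv"],z))
E
```

```text
0.019 {'clock': 0.0, 'joints': array([-1.2201,  0.4778,  0.0224,  1.5565, -0.0115,  1.1093, -0.0831]), 'qvel': array([-0.0015,  0.0014, -0.0018, -0.0006, -0.0006, -0.0002, -0.002 ]), 'tau': array([  0.0009, -59.6456,   1.608 , -28.1196,   0.0123,   0.0094,
        -0.0001]), 'tcp_pos': array([0.2987, 0.6047, 0.2493]), 'orientation': array([-0.7142, -3.0591,  0.0029]), 'contact_force': array([-0.0167, -0.0197,  0.4474]), 'moment': array([ 0.0157, -0.0094,  0.0332]), 'gripper_force': 0.0, 'grip_width': 0.08537973081211775}
top [ 0.3063 -0.0415  1.7743]
ring_blue [211. 252.] 0.75 [0.5357 0.2777 0.035 ]
ring_orange [294. 251.] 0.64 [0.538  0.0367 0.035 ]
ring_white [254. 252.] 0.75 [0.5342 0.1536 0.035 ]
pot [292. 249.] 0.96 [0.543  0.0419 0.035 ]
pot [358. 215.] 0.67 [ 0.6428 -0.1474  0.035 ]
pot [295. 318.] 0.58 [0.3444 0.0347 0.035 ]
pot_knob [293. 250.] 0.88 [0.5328 0.0383 0.093 ]
pot_knob [357. 209.] 0.81 [ 0.6486 -0.1422  0.093 ]
pot_knob [289. 317.] 0.64 [0.3467 0.0478 0.093 ]
grip [422. 227.] 0.77 [ 0.5944 -0.3226  0.095 ]
pointer [406. 228.] 0.96 [ 0.5989 -0.2848  0.055 ]
mark_l
[... 210 characters left out ...]
.539  0.0275 0.035 ]
ring_white [368. 228.] 0.59 [0.5236 0.151  0.035 ]
ring_white [408. 228.] 0.37 [0.5235 0.2756 0.035 ]
pot [270. 267.] 0.71 [ 0.6945 -0.1395  0.035 ]
pot [328. 199.] 0.63 [0.3786 0.03   0.035 ]
pot [364. 295.] 0.27 [0.7959 0.121  0.035 ]
pot_knob [330. 213.] 0.79 [0.5242 0.0344 0.093 ]
pot_knob [330. 188.] 0.79 [0.3929 0.0351 0.093 ]
pot_knob [262. 252.] 0.6 [ 0.6951 -0.1567  0.093 ]
grip [207. 229.] 0.57 [ 0.599  -0.3232  0.095 ]
pointer [218. 240.] 0.67 [ 0.6039 -0.2977  0.055 ]
mark_line [225. 228.] 0.44 [ 0.5526 -0.2837  0.056 ]
vent [209. 253.] 0.84 [ 0.6012 -0.3323  0.    ]
plate [366. 238.] 0.9 [0.5333 0.1479 0.    ]
plate [284. 229.] 0.35 [ 0.4884 -0.112   0.    ]
```

Run:
```python
import cv2
a=cv2.imread("pics/top0.png")[170:350,180:460];cv2.imwrite("pics/topc.png",cv2.resize(a,(784,504),interpolation=cv2.INTER_CUBIC))
```

```text
(no output)
```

View pics/topc.png

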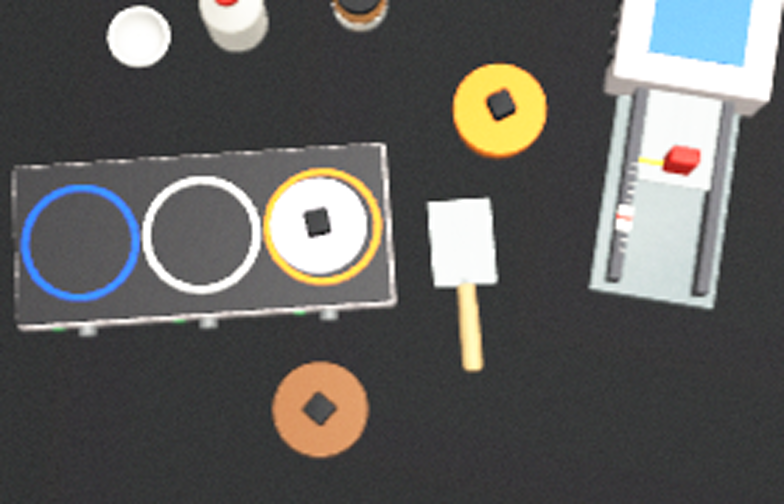

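View pics/scene0.png

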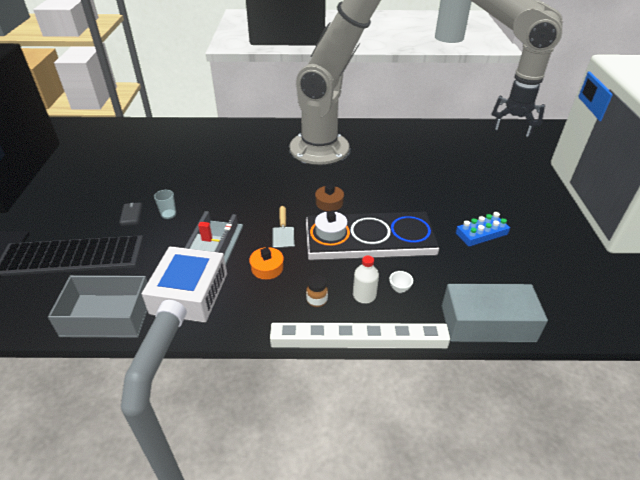

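The steel pot (silver, scene (331,228)) stands in the orange ring and is the one meant. The yellow-orange pot (scene 267,263) and the brown pot (330,195) are look-alikes. The blue ring is at scene (411,229). The damper's grip is at scene (206,231). I'll go and look with the wrist camera, first near the blue ring.

```bash
cat >> h.py <<'E'
def plan(p,yaw=None):
    "shift/turn (normalised) to world p, tool down with tool y along yaw (deg, mod 180)"
    o=r.get_obs();R0=R.from_rotvec(o["orientation"]);M=R0.as_matrix()
    s=M.T@(np.array(p)-o["tcp_pos"])/.25
    y0=np.degrees(np.arctan2(M[1,1],M[0,1]))
    t=np.zeros(3)
    if yaw is not None:
        yaw=y0+(yaw-y0+90)%180-90;a=np.radians(yaw)
        y=np.array([np.cos(a),np.sin(a),0]);z=np.array([0,0,-1.]);x=np.cross(y,z)
        t=(R0.inv()*R.from_matrix(np.c_[x,y,z])).as_rotvec()/(np.pi/2)
    print("tcp",o["tcp_pos"],"yaw",y0,"clock",o["clock"],"j7",o["joints"][-1]);print("shift",np.round(s,4),"turn",np.round(t,4))
E
python3 -c "
from h import *
print(r.camera_model('wrist'))
plan([.5,.15,.33],90)"
```

```text
{'fx': 388.54046292693687, 'fy': 388.54046292693687, 'cx': 318.4273594802851, 'cy': 242.29006749164313, 'hand_eye': array([[-4.98610490e-04, -9.62756249e-01, -2.70370406e-01,
         6.89944779e-02],
       [ 9.99999824e-01, -5.66805138e-04,  1.74149187e-04,
        -3.67025903e-04],
       [-3.20910553e-04, -2.70370272e-01,  9.62756362e-01,
        -1.23825991e-01],
       [ 0.00000000e+00,  0.00000000e+00,  0.00000000e+00,
         1.00000000e+00]])}
tcp [0.29894477 0.60521858 0.25033959] yaw 63.711437473275026 clock 1.1 j7 -0.08311811876409649
shift [-1.5275 -1.2763 -0.3187] turn [ 0.      0.     -0.2921]
```

>>> {"fn": "servo_tool", "kwargs": {"commands": [[[-0.76,-0.64,-0.3],[0,0,-0.29]],[[-0.76,-0.64,-0.3],[0,0,-0.29]],[[-0.76,-0.64,-0.3],[0,0,-0.29]],[[-0.76,-0.64,-0.3],[0,0,-0.29]],[[-0.76,-0.64,-0.3],[0,0,-0.29]],[[-0.76,-0.64,-0.3],[0,0,-0.29]],[[-0.76,-0.64,-0.3],[0,0,-0.29]]], "claw": 0}}

```text
clock: 1.8
tcp_pos: [0.3999, 0.376, 0.3264]
orientation: [0.012, 3.14, 0.002]
contact_force: [-0.5, 0.8, -0.4]
grip_width: 0.0852
gripper_force: 0.0
```

```bash
python3 -c "
from h import *
plan([.5,.15,.33],90)"
```

```text
tcp [0.3999218  0.37597076 0.3264036 ] yaw 89.56350028071685 clock 1.8 j7 0.6955386798645855
shift [-0.4072 -0.9008 -0.0149] turn [ 0.0008  0.001  -0.0049]
```

>>> {"fn": "servo_tool", "kwargs": {"commands": [[[-0.4,-0.9,0],[0,0,0]],[[-0.4,-0.9,0],[0,0,0]],[[-0.4,-0.9,0],[0,0,0]],[[-0.4,-0.9,0],[0,0,0]],[[-0.4,-0.9,0],[0,0,0]],[[-0.4,-0.9,0],[0,0,0]],[[-0.4,-0.9,0],[0,0,0]],[[-0.4,-0.9,0],[0,0,0]]]}}

```text
clock: 2.6
tcp_pos: [0.497, 0.1551, 0.3247]
orientation: [0.001, -3.141, -0.001]
contact_force: [-0.3, -0.0, 0.8]
grip_width: 0.0856
gripper_force: 0.0
```

Run:
```python
from h import *
np.set_printoptions(precision=4,suppress=True)
im,d,m,E=grab("wrist");save("w1.png",im)
for t,z in (("ring_blue",.035),("ring_orange",.035),("ring_white",.035),("pot",.035),("pot_knob",.093)):
    for q in r.mark_of("wrist",t)[:2]: print(t,np.round(q["uv"]),round(q["confidence"],2),ray(m,E,q["uv"],z))
hsv=cv2.cvtColor(im,cv2.COLOR_RGB2HSV)
for n,lo,hi in (("blue",(100,120,80),(130,255,255)),("orange",(8,120,120),(28,255,255))):
    mk=cv2.inRange(hsv,lo,hi);k,l,s,c=cv2.connectedComponentsWithStats(mk)
    for i in range(1,k):
        if s[i,4]>150:
            pts=np.argwhere(l==i)[:,::-1]
            W=np.array([ray(m,E,p,.035)[:2] for p in pts]);(cx,cy),rad=cv2.minEnclosingCircle(W.astype(np.float32)*1000)
            A=np.c_[2*W,np.ones(len(W))];f=np.linalg.lstsq(A,(W**2).sum(1),rcond=None)[0];print(n,s[i],cx,cy,rad,"fit",f[:2],np.sqrt(f[2]+f[0]**2+f[1]**2))
# knob top via depth
v,u=np.mgrid[:480,:640];P=np.stack([(u-m["cx"])/m["fx"]*d,(v-m["cy"])/m["fy"]*d,d],-1)@E[:3,:3].T+E[:3,3]
mk=(d>0)&(abs(P[...,2]-.106)<.006)&(abs(P[...,1]-.04)<.06)&(abs(P[...,0]-.535)<.06)
Q=P[mk];print("top",len(Q),Q.mean(0),cv2.minAreaRect((Q[:,:2]*1000).astype(np.float32)))
mk=(d>0)&(abs(P[...,2]-.074)<.004)&(abs(P[...,1]-.04)<.08)&(abs(P[...,0]-.535)<.08)
Q=P[mk];print("lid",len(Q),cv2.minEnclosingCircle((Q[:,:2]*1000).astype(np.float32)),np.median(Q[:,2]))
```

```text
ring_blue [436. 226.] 0.9 [0.5248 0.2839 0.035 ]
ring_white [320. 231.] 0.57 [0.5311 0.157  0.035 ]
pot [203.  58.] 0.87 [0.3571 0.0427 0.035 ]
pot [ 80. 324.] 0.85 [ 0.6437 -0.1254  0.035 ]
pot_knob [193. 254.] 0.89 [0.5388 0.0349 0.093 ]
pot_knob [ 46. 350.] 0.68 [ 0.643  -0.1259  0.093 ]
blue [ 380  170  111  108 2009] 524.5345458984375 282.1806640625 60.61531066894531 fit [0.5246 0.2821] 0.05708331259874924
blue [ 558  170   82   91 3545] 511.40069580078125 464.7771911621094 54.063968658447266 fit [0.5139 0.4624] 0.03385390413980693
orange [ 144    0   99   99 4915] 351.6739196777344 33.24869918823242 48.13142013549805 fit [0.3471 0.0305] 0.034106529222666104
orange [ 153  185  109  106 1253] 540.451171875 32.2170295715332 60.52368927001953 fit [0.5406 0.0317] 0.05745689165233997
orange [  16  292   97   84 5222] 656.1226806640625 -144.33050537109375 61.7206916809082 fit [ 0.656  -0.1444] 0.039964349371780915
orange [188 405  25  29 297] 776.3658447265625 4.1134934425354 24.3693904876709 fit [0.7758 0.0037] 0.013741383212494155
top 782 [0.535  0.0364 0.1056] ((535.9367065429688, 35.50886917114258), (26.363727569580078, 26.11400604248047), 11.947175025939941)
lid 5873 ((536.2919311523438, 35.19581985473633), 48.14545440673828) 0.07422670445174362
```

View pics/w1.png

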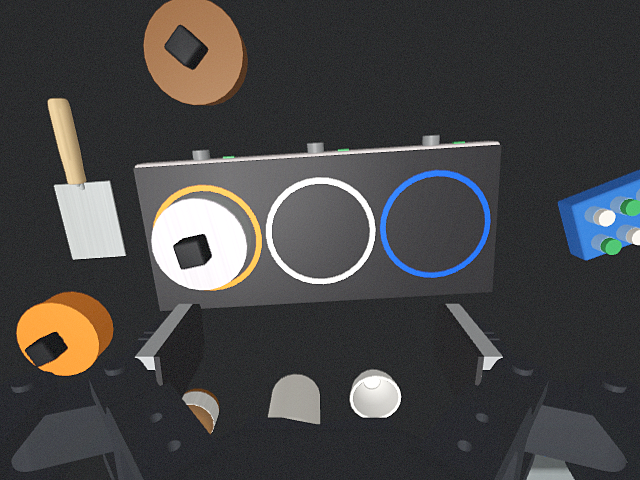

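The steel pot's silver lid with the square knob is at (193,250) in the orange ring. The blue ring is at (436,223) and free, and the look-alikes are well separated. Knob faces are turned about 12°, so I'll grasp at yaw 102°.

```bash
python3 -c "
from h import *
plan([.536,.0355,.16],102);plan([.536,.0355,.1005],102)"
```

```text
tcp [0.49739809 0.15321959 0.32523045] yaw 89.90755560817445 clock 2.9 j7 1.1797075924235927
shift [-0.1553 -0.4707  0.6609] turn [ 1.000e-04 -1.000e-04 -1.344e-01]
tcp [0.49739809 0.15321959 0.32523045] yaw 89.90755560817445 clock 2.9 j7 1.1797075924235927
shift [-0.1553 -0.4707  0.8989] turn [ 1.000e-04 -1.000e-04 -1.344e-01]
```

>>> {"fn": "servo_tool", "kwargs": {"commands": [[[-0.155,-0.471,0.3],[0,0,-0.134]],[[-0.155,-0.471,0.3],[0,0,-0.134]],[[-0.155,-0.471,0.3],[0,0,-0.134]],[[-0.155,-0.471,0.5],[0,0,-0.134]],[[-0.155,-0.471,0.65],[0,0,-0.134]],[[-0.155,-0.471,0.65],[0,0,-0.134]],[[-0.155,-0.471,0.65],[0,0,-0.134]]]}}

```text
clock: 3.6
tcp_pos: [0.5362, 0.0347, 0.1633]
orientation: [0.326, -3.124, 0.0]
contact_force: [-0.9, 1.0, 0.4]
grip_width: 0.0853
gripper_force: 0.0
```

Run:
```python
from h import *
plan([.536,.0355,.1005],102)
im,d,m,E=grab("wrist");save("w2.png",im)
v,u=np.mgrid[:480,:640];P=np.stack([(u-m["cx"])/m["fx"]*d,(v-m["cy"])/m["fy"]*d,d],-1)@E[:3,:3].T+E[:3,3]
mk=(d>0)&(abs(P[...,2]-.106)<.005)&(abs(P[...,1]-.035)<.03)&(abs(P[...,0]-.535)<.03)
Q=P[mk];print("top",len(Q),Q.mean(0),cv2.minAreaRect((Q[:,:2]*1000).astype(np.float32)))
```

```text
tcp [0.53623391 0.03472042 0.16331855] yaw 101.90174262566222 clock 3.6 j7 1.6957274284400474
shift [1.000e-04 3.300e-03 2.513e-01] turn [-0.     -0.0004 -0.0011]
top 2513 [0.53473454 0.03464757 0.1058572 ] ((535.6593017578125, 34.69145965576172), (25.737733840942383, 25.63446044921875), 12.889897346496582)
```

Well aligned. Descend and close.

>>> {"fn": "servo_tool", "kwargs": {"commands": [[[0,0,0.15],[0,0,0]],[[0,0,0.2],[0,0,0]],[[0,0,0.25],[0,0,0]],[[0,0,0.25],[0,0,0]],[[0,0,0.25],[0,0,0]]], "claw": 0}}

```text
clock: 4.15
tcp_pos: [0.5367, 0.0345, 0.1012]
orientation: [-0.325, 3.124, 0.0]
contact_force: [-0.1, 0.3, -0.7]
grip_width: 0.0856
gripper_force: 0.0
```

>>> {"fn": "servo_tool", "kwargs": {"commands": [[[0,0,0],[0,0,0]],[[0,0,0],[0,0,0]],[[0,0,0],[0,0,0]],[[0,0,0],[0,0,0]],[[0,0,0],[0,0,0]],[[0,0,0],[0,0,0]],[[0,0,0],[0,0,0]],[[0,0,0],[0,0,0]]], "claw": 1, "squeeze": 25}}

```text
clock: 4.95
tcp_pos: [0.5363, 0.0344, 0.1006]
orientation: [-0.325, 3.124, 0.0]
contact_force: [-1.3, 0.2, 5.4]
grip_width: 0.0255
gripper_force: 26.4
```

Run:
```python
from h import *
o=r.get_obs();t=o["tcp_pos"]
plan(np.array([.5246,.2821,t[2]]))
```

```text
tcp [0.53628773 0.03443556 0.10063358] yaw 101.8670143365142 clock 4.95 j7 1.7224111832716342
shift [-1.580e-01  9.791e-01  2.000e-04] turn [0. 0. 0.]
```

>>> {"fn": "servo_tool", "kwargs": {"commands": [[[-0.006,0.04,0],[0,0,0]],[[-0.019,0.12,0],[0,0,0]],[[-0.032,0.2,0],[0,0,0]],[[-0.045,0.28,0],[0,0,0]],[[-0.058,0.36,0],[0,0,0]],[[-0.071,0.44,0],[0,0,0]],[[-0.084,0.52,0],[0,0,0]],[[-0.097,0.6,0],[0,0,0]],[[-0.11,0.68,0],[0,0,0]],[[-0.123,0.76,0],[0,0,0]],[[-0.136,0.84,0],[0,0,0]],[[-0.147,0.91,0],[0,0,0]],[[-0.154,0.955,0],[0,0,0]],[[-0.158,0.979,0],[0,0,0]],[[-0.158,0.979,0],[0,0,0]],[[-0.158,0.979,0],[0,0,0]]]}}

```text
clock: 6.55
tcp_pos: [0.5242, 0.2842, 0.1007]
orientation: [-0.327, 3.123, 0.003]
contact_force: [0.9, 2.7, 4.5]
grip_width: 0.0256
gripper_force: 26.4
```

>>> {"fn": "servo_tool", "kwargs": {"commands": [[[0,0,0],[0,0,0]],[[0,0,0],[0,0,0]],[[0,0,0],[0,0,0]],[[0,0,0],[0,0,0]],[[0,0,0],[0,0,0]],[[0,0,0],[0,0,0]]], "claw": 0}}

```text
clock: 7.15
tcp_pos: [0.5243, 0.2819, 0.1002]
orientation: [0.325, -3.125, 0.0]
contact_force: [-0.1, 0.1, 0.4]
grip_width: 0.0856
gripper_force: 0.0
```

>>> {"fn": "servo_tool", "kwargs": {"commands": [[[0,0,-0.1],[0,0,0]],[[0,0,-0.3],[0,0,0]],[[0,0,-0.5],[0,0,0]],[[0,0,-0.7],[0,0,0]],[[0,0,-0.75],[0,0,0]],[[0,0,-0.75],[0,0,0]]]}}

```text
clock: 7.75
tcp_pos: [0.5255, 0.2826, 0.2905]
orientation: [-0.324, 3.12, 0.004]
contact_force: [0.9, -0.3, 0.2]
grip_width: 0.0855
gripper_force: 0.0
```

Run:
```python
from h import *
im,d,m,E=grab("wrist");save("w3.png",im)
hsv=cv2.cvtColor(im,cv2.COLOR_RGB2HSV)
mk=cv2.inRange(hsv,(100,120,80),(130,255,255));k,l,s,c=cv2.connectedComponentsWithStats(mk)
for i in range(1,k):
    if s[i,4]>150:
        W=np.array([ray(m,E,p,.035)[:2] for p in np.argwhere(l==i)[:,::-1]])
        f=np.linalg.lstsq(np.c_[2*W,np.ones(len(W))],(W**2).sum(1),rcond=None)[0];print("blue",s[i],f[:2],np.sqrt(f[2]+f[0]**2+f[1]**2),cv2.minEnclosingCircle((W*1000).astype(np.float32)))
v,u=np.mgrid[:480,:640];P=np.stack([(u-m["cx"])/m["fx"]*d,(v-m["cy"])/m["fy"]*d,d],-1)@E[:3,:3].T+E[:3,3]
for n,z,w in(("top",.106,.03),("lid",.074,.065)):
    mk=(d>0)&(abs(P[...,2]-z)<.004)&(abs(P[...,1]-.282)<w)&(abs(P[...,0]-.5246)<w)
    Q=P[mk];print(n,len(Q),Q.mean(0),cv2.minAreaRect((Q[:,:2]*1000).astype(np.float32)),cv2.minEnclosingCircle((Q[:,:2]*1000).astype(np.float32)))
plan([.54,-.31,.3],90)
```

```text
blue [ 257  141  122  118 1654] [0.5251908  0.28225105] 0.05753533564656955 ((524.6661987304688, 282.0206604003906), 60.39685821533203)
blue [ 458  181  160   94 6332] [0.50334455 0.49905119] 0.05085663039181314 ((499.7938537597656, 501.5107727050781), 82.19467163085938)
top 991 [0.52362007 0.28423318 0.1058729 ] ((524.3849487304688, 284.3050231933594), (26.31031036376953, 26.054832458496094), 12.551567077636719) ((524.0673217773438, 284.1634521484375), 16.560596466064453)
lid 7764 [0.52202807 0.28379673 0.07428283] ((524.300048828125, 284.49560546875), (95.26790618896484, 94.75691986083984), 9.64320182800293) ((524.4644165039062, 284.49273681640625), 48.05451583862305)
tcp [0.52436589 0.28208652 0.28796756] yaw 101.86988418822732 clock 7.8 j7 1.249330746628376
shift [ 0.4259 -2.3305 -0.0501] turn [0.0005 0.0006 0.1319]
```

View pics/w3.png

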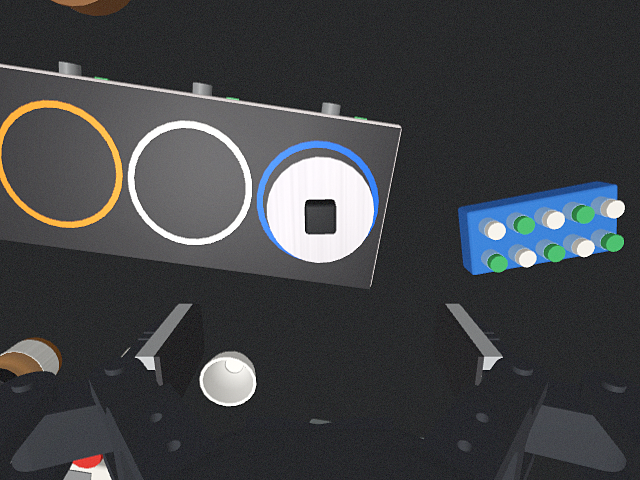

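The pot (lid at (321,209), ring at (317,200)) stands centred within about 2.5 mm and is released. Now to the damper.

>>> {"fn": "servo_tool", "kwargs": {"commands": [[[0.18,-0.98,-0.05],[0,0,0]],[[0.18,-0.98,-0.05],[0,0,0]],[[0.18,-0.98,-0.05],[0,0,0]],[[0.18,-0.98,-0.05],[0,0,0]],[[0.18,-0.98,-0.05],[0,0,0]],[[0.18,-0.98,-0.05],[0,0,0]]]}}

```text
clock: 8.4
tcp_pos: [0.5294, 0.0244, 0.2984]
orientation: [0.306, -3.123, 0.006]
contact_force: [-0.5, 0.5, -0.4]
grip_width: 0.0855
gripper_force: 0.0
```

>>> {"fn": "servo_tool", "kwargs": {"commands": [[[0.18,-0.98,0],[0,0,0.13]],[[0.18,-0.98,0],[0,0,0.13]],[[0.18,-0.98,0],[0,0,0.13]],[[0.18,-0.98,0],[0,0,0.13]],[[0.18,-0.98,0],[0,0,0.13]],[[0.18,-0.98,0],[0,0,0.13]],[[0.18,-0.98,0],[0,0,0.13]]]}}

```text
clock: 9.1
tcp_pos: [0.5359, -0.2165, 0.2979]
orientation: [0.0, -3.137, -0.001]
contact_force: [-0.2, 0.3, 1.0]
grip_width: 0.0854
gripper_force: 0.0
```

Run:
```python
from h import *
np.set_printoptions(precision=4,suppress=True)
plan([.54,-.31,.3],90)
```

```text
tcp [ 0.5359 -0.2165  0.2979] yaw 90.0059538550401 clock 9.1 j7 2.0003872264070455
shift [-0.0162 -0.374  -0.0086] turn [ 0.0003 -0.0026  0.0001]
```

>>> {"fn": "servo_tool", "kwargs": {"commands": [[[-0.016,-0.37,0],[0,0,0]],[[-0.016,-0.37,0],[0,0,0]],[[-0.016,-0.37,0],[0,0,0]],[[-0.016,-0.37,0],[0,0,0]],[[-0.016,-0.37,0],[0,0,0]]]}}

```text
clock: 9.6
tcp_pos: [0.542, -0.3056, 0.2991]
orientation: [0.01, -3.14, -0.003]
contact_force: [0.0, 0.2, -0.7]
grip_width: 0.0853
gripper_force: 0.0
```

Run:
```python
from h import *
np.set_printoptions(precision=4,suppress=True)
im,d,m,E=grab("wrist");save("w4.png",im)
for t,z in (("grip",.095),("pointer",.057),("mark_line",.057),("vent",0)):
    for q in r.mark_of("wrist",t)[:2]: print(t,np.round(q["uv"]),round(q["confidence"],2),ray(m,E,q["uv"],z))
hsv=cv2.cvtColor(im,cv2.COLOR_RGB2HSV)
a=cv2.inRange(hsv,(0,130,80),(8,255,255))|cv2.inRange(hsv,(172,130,80),(180,255,255))
v,u=np.mgrid[:480,:640];P=np.stack([(u-m["cx"])/m["fx"]*d,(v-m["cy"])/m["fy"]*d,d],-1)@E[:3,:3].T+E[:3,3]
for nm,a in(("red",a),("yel",cv2.inRange(hsv,(22,130,100),(36,255,255)))):
  k,l,s,c=cv2.connectedComponentsWithStats(a)
  for i in range(1,k):
    if s[i,4]>8: Q=P[(l==i)];print(nm,s[i],c[i],"dep",np.median(Q,0),"ray57",ray(m,E,c[i],.057))
mk=(d>0)&(abs(P[...,2]-.115)<.004)&(abs(P[...,1]+.322)<.04)&(abs(P[...,0]-.595)<.04)
Q=P[mk];print("griptop",len(Q),Q.mean(0),cv2.minAreaRect((Q[:,:2]*1000).astype(np.float32)))
mk=(d>0)&(abs(P[...,2]-.085)<.004)&(P[...,0]>.63);Q=P[mk];print("box",len(Q),cv2.minAreaRect((Q[:,:2]*1000).astype(np.float32)))
mk=(d>0)&(abs(P[...,2]-.055)<.003);Q=P[mk]
cv2.imwrite("pics/mk.png",mk*255)
```

```text
grip [287. 279.] 0.74 [ 0.5993 -0.3333  0.095 ]
grip [501. 144.] 0.2 [ 0.4801 -0.1563  0.095 ]
pointer [330. 272.] 0.89 [ 0.6058 -0.293   0.057 ]
mark_line [340. 214.] 0.9 [ 0.547 -0.284  0.057]
mark_line [288. 279.] 0.68 [ 0.6136 -0.3354  0.057 ]
vent [296. 251.] 0.92 [ 0.6017 -0.3297  0.    ]
red [342 209  15   6  59] [348.7288 211.5085] dep [ 0.544  -0.276   0.0589] ray57 [ 0.5446 -0.2761  0.057 ]
red [ 270  255   38   42 1280] [289.3008 275.8727] dep [ 0.5914 -0.3305  0.1122] ray57 [ 0.6105 -0.3339  0.057 ]
yel [308 265  23   9 112] [318.875  268.3036] dep [ 0.6022 -0.3042  0.0569] ray57 [ 0.6023 -0.3043  0.057 ]
griptop 693 [ 0.5974 -0.3309  0.1148] ((598.0383911132812, -331.0751953125), (29.93161964416504, 17.956069946289062), 80.47325134277344)
box 12301 ((730.8604125976562, -353.6258850097656), (159.8647918701172, 120.28854370117188), 80.2576904296875)[ WARN:0@0.921] global loadsave.cpp:1063 imwrite_ Unsupported depth image for selected encoder is fallbacked to CV_8U.
```

View pics/w4.png

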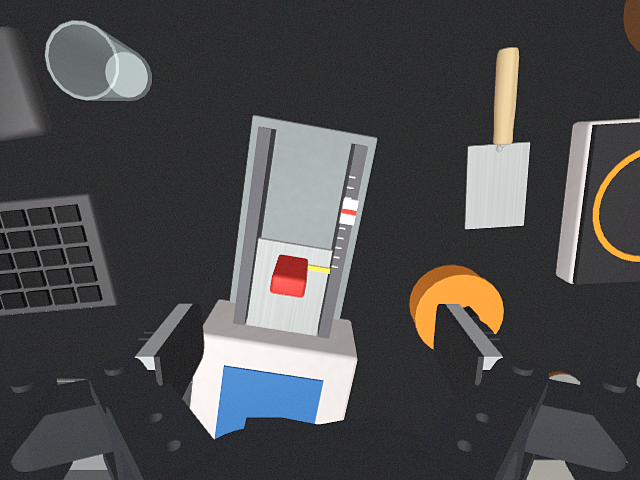

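The grip (290,276), yellow pointer (319,268) and red line (348,211) are clear. Travel needed is about 62 mm and the vent x axis is at -9.6°. I'll grip across its y sides at yaw 80.4°.

```bash
python3 -c "
from h import *
plan([.598,-.331,.17],80.4);plan([.598,-.331,.097],80.4)"
```

```text
tcp [ 0.54174807 -0.30721031  0.30024733] yaw 90.27749645060251 clock 9.85 j7 2.1805573621714345
shift [-0.2245 -0.0965  0.521 ] turn [0.0004 0.     0.1097]
tcp [ 0.54174807 -0.30721031  0.30024733] yaw 90.27749645060251 clock 9.85 j7 2.1805573621714345
shift [-0.2244 -0.0967  0.813 ] turn [0.0004 0.     0.1097]
```

>>> {"fn": "servo_tool", "kwargs": {"commands": [[[-0.224,-0.0966,0.2],[0,0,0.11]],[[-0.224,-0.0966,0.35],[0,0,0.11]],[[-0.224,-0.0966,0.52],[0,0,0.11]],[[-0.224,-0.0966,0.52],[0,0,0.11]],[[-0.224,-0.0966,0.52],[0,0,0.11]],[[-0.224,-0.0966,0.52],[0,0,0.11]]]}}

```text
clock: 10.45
tcp_pos: [0.5984, -0.3334, 0.1734]
orientation: [0.266, 3.126, -0.002]
contact_force: [0.4, -0.5, 0.2]
grip_width: 0.0853
gripper_force: 0.0
```

Run:
```python
from h import *
np.set_printoptions(precision=4,suppress=True)
plan([.598,-.331,.097],80.4)
im,d,m,E=grab("wrist")
v,u=np.mgrid[:480,:640];P=np.stack([(u-m["cx"])/m["fx"]*d,(v-m["cy"])/m["fy"]*d,d],-1)@E[:3,:3].T+E[:3,3]
mk=(d>0)&(abs(P[...,2]-.115)<.004)&(abs(P[...,1]+.33)<.03)&(abs(P[...,0]-.597)<.03)
Q=P[mk];print("griptop",len(Q),Q.mean(0),cv2.minAreaRect((Q[:,:2]*1000).astype(np.float32)))
```

```text
tcp [ 0.5984 -0.3334  0.1734] yaw 80.25717556786691 clock 10.45 j7 2.096020320640453
shift [0.0045 0.0097 0.3055] turn [-0.0008  0.0025 -0.0016]
griptop 1984 [ 0.5973 -0.3311  0.1148] ((597.9987182617188, -331.0611877441406), (30.03801727294922, 17.721393585205078), 80.21227264404297)
```

>>> {"fn": "servo_tool", "kwargs": {"commands": [[[0,0.006,0.15],[0,0,0]],[[0,0.006,0.25],[0,0,0]],[[0,0.006,0.295],[0,0,0]],[[0,0.006,0.295],[0,0,0]],[[0,0.006,0.295],[0,0,0]]]}}

```text
clock: 11.0
tcp_pos: [0.5986, -0.3318, 0.0987]
orientation: [0.267, 3.128, -0.002]
contact_force: [0.5, -0.7, 0.2]
grip_width: 0.0854
gripper_force: 0.0
```

>>> {"fn": "servo_tool", "kwargs": {"commands": [[[0,0,0],[0,0,0]],[[0,0,0],[0,0,0]],[[0,0,0],[0,0,0]],[[0,0,0],[0,0,0]],[[0,0,0],[0,0,0]],[[0,0,0],[0,0,0]],[[0,0,0],[0,0,0]],[[0,0,0],[0,0,0]]], "claw": 1, "squeeze": 70}}

```text
clock: 11.8
tcp_pos: [0.5979, -0.331, 0.0972]
orientation: [0.266, 3.13, 0.0]
contact_force: [-1.8, 1.4, 6.1]
grip_width: 0.0291
gripper_force: 69.7
```

Run:
```python
from h import *
t=r.get_obs()["tcp_pos"];a=np.radians(-9.7)
plan(t-.062*np.array([np.cos(a),np.sin(a),0]))
```

```text
tcp [ 0.59791706 -0.33098391  0.09715182] yaw 80.2787291931829 clock 11.8 j7 2.1292911456158534
shift [ 2.48e-01 -1.00e-04 -1.00e-04] turn [0. 0. 0.]
```

>>> {"fn": "servo_tool", "kwargs": {"commands": [[[0.03,0,0],[0,0,0]],[[0.07,0,0],[0,0,0]],[[0.11,0,0],[0,0,0]],[[0.15,0,0],[0,0,0]],[[0.19,0,0],[0,0,0]],[[0.22,0,0],[0,0,0]],[[0.24,0,0],[0,0,0]],[[0.248,0,0],[0,0,0]],[[0.248,0,0],[0,0,0]],[[0.248,0,0],[0,0,0]],[[0.248,0,0],[0,0,0]],[[0.248,0,0],[0,0,0]]]}}

```text
clock: 13.0
tcp_pos: [0.539, -0.321, 0.0972]
orientation: [0.265, 3.125, -0.003]
contact_force: [8.0, -3.2, -1.6]
grip_width: 0.0287
gripper_force: 69.8
```

Run:
```python
from h import *
np.set_printoptions(precision=4,suppress=True)
print(r.get_obs()["tcp_pos"],r.get_obs()["contact_force"])
V=np.array([np.cos(np.radians(-9.7)),np.sin(np.radians(-9.7)),0])
for c in("wrist","top","scene"):
    im,d,m,E=grab(c);save(c+"5.png",im)
    hsv=cv2.cvtColor(im,cv2.COLOR_RGB2HSV)
    a=cv2.inRange(hsv,(0,130,80),(8,255,255))|cv2.inRange(hsv,(172,130,80),(180,255,255))
    for nm,a in(("red",a),("yel",cv2.inRange(hsv,(22,130,100),(36,255,255)))):
      k,l,s,cc=cv2.connectedComponentsWithStats(a)
      for i in range(1,k):
        p=ray(m,E,cc[i],.057)
        if s[i,4]>2 and np.hypot(*(p[:2]-[.54,-.3]))<.08: print(c,nm,s[i],cc[i],p,"vx",p@V)
    for t in("pointer","mark_line"):
        for q in r.mark_of(c,t)[:1]: p=ray(m,E,q["uv"],.057);print(c,t,q["uv"],q["confidence"],p@V)
```

```text
[ 0.539  -0.321   0.0972] [ 7.9844 -3.1698 -1.6187]
wrist red [ 272  274   94  113 9470] [318.4275 333.4176] [ 0.5603 -0.3249  0.057 ] vx 0.6070241505477711
wrist red [403 283  33  11 317] [419.2492 287.4984] [ 0.5451 -0.276   0.057 ] vx 0.5838161908316352
wrist yel [354 284  49  14 439] [382.4487 289.6515] [ 0.5433 -0.2926  0.057 ] vx 0.5848681699548746
wrist pointer [403.0, 292.8] 0.85 0.5864116520916837
wrist mark_line [402.7, 288.2] 0.72 0.5841586369314835
scene red [205 208  13  20 168] [210.9702 217.8631] [ 0.5051 -0.3336  0.057 ] vx 0.5540592755134142
scene yel [218 226   7   2  12] [221.  226.5] [ 0.5456 -0.2964  0.057 ] vx 0.5876918804184074
scene pointer [221.5, 227.1] 0.69 0.5900821277965288
```

View pics/wrist5.png

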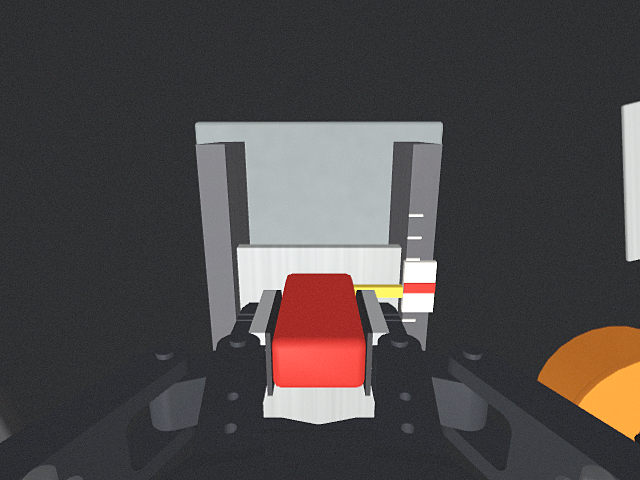

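The pointer (403,292) is about 1.5 mm short of the red line (403,288). Nudging it out.

>>> {"fn": "servo_tool", "kwargs": {"commands": [[[0.006,0,0],[0,0,0]],[[0.006,0,0],[0,0,0]],[[0.006,0,0],[0,0,0]],[[0.006,0,0],[0,0,0]],[[0.006,0,0],[0,0,0]],[[0.006,0,0],[0,0,0]]]}}

```text
clock: 14.05
tcp_pos: [0.5376, -0.3208, 0.0972]
orientation: [0.265, 3.125, -0.003]
contact_force: [8.1, -2.5, -2.6]
grip_width: 0.029
gripper_force: 69.7
```

Run:
```python
from h import *
V=np.array([np.cos(np.radians(-9.7)),np.sin(np.radians(-9.7)),0])
im,d,m,E=grab("wrist");save("w6.png",im)
hsv=cv2.cvtColor(im,cv2.COLOR_RGB2HSV)
for nm,a in(("red",cv2.inRange(hsv,(0,130,80),(8,255,255))|cv2.inRange(hsv,(172,130,80),(180,255,255))),("yel",cv2.inRange(hsv,(22,130,100),(36,255,255)))):
  k,l,s,cc=cv2.connectedComponentsWithStats(a)
  for i in range(1,k):
    if s[i,4]>200: print(nm,s[i],ray(m,E,cc[i],.057)@V)
im,d,m,E=grab("top")
for t,z in(("pot",.035),("ring_blue",.035)): print(t,[(q["confidence"],ray(m,E,q["uv"],z)) for q in r.mark_of("top",t)])
o=r.get_obs();print(o["clock"],o["gripper_force"],o["qvel"])
```

```text
red [ 272  274   94  113 9469] 0.6056214507588321
red [403 286  33  11 319] 0.5838783595235467
yel [354 284  49  14 440] 0.5834659233898165
pot [(0.95, array([0.35083798, 0.02901351, 0.035     ])), (0.83, array([0.53342791, 0.28864599, 0.035     ])), (0.57, array([ 0.64254586, -0.14626317,  0.035     ]))]
ring_blue [(0.79, array([0.52962522, 0.28423092, 0.035     ]))]
14.25 69.7473692893982 [ 0.0003969   0.00104169 -0.00090788  0.00075633 -0.00025367 -0.00062188
 -0.00114673]
```

The pointer is within 0.5 mm of the line, the damper is held firmly, and the pot is in the ring.

```bash
python3 -c "
from bench import r
print(r.hand_in())"
```

```text
the job is handed in; nothing more can be done
None
```

I handed the job in at about 14 s: the steel pot is released about 2.5 mm from the centre of the blue ring, and the damper is held with its pointer about 0.5 mm from the red line; hand-in returned no verdict.

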